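# Tip the saw's nuts through the chute into the right pocket of the carousel sorter

### The job

Put the three hex nuts lying in the open-fronted scoop away in the carousel sorter: first turn the carousel so that the pocket that already holds a hex nut stands under the chute, then tip the scoop over the chute's mouth so that all three nuts run down into that pocket. Leave that pocket under the chute, set the empty scoop back down flat on the table and let go of it, keep the other sorted parts in the carousel, and leave the charger, battery and the other things on the table where they are.

Things in the scene. Friction and masses are not known exactly. Their poses are not given: they have to be found in the camera images.
- station: the carousel sorter's fixed steel foot, bolted down: a disc 300 mm across with a tongue; origin on the carousel's vertical axis at table height, z up. Its x axis points from the carousel's axis to the chute and, beyond it, the post (30 mm square, 182 mm from the axis, 170 mm high) that carries the chute on a bracket. The carousel turns endlessly about the axis with 0.2 N m of friction and stays where it is left; a divider pushed round with the fingertips turns it
- chute_mouth (a point): centre of the round mouth of the steel funnel that is the chute, at rim height 178 mm, 95 mm from the carousel's axis; inside 118 mm across, then a cone down to a spout 56 mm wide inside whose open end is straight below, 81 mm above the table, 8 mm above the dividers. A pocket stands under the chute when this point is within about 11 degrees of its middle line seen from above
- pocket0: one of six equal 60-degree pockets of the grey plastic carousel (300 mm across, dividers 6 mm thick, floor 28 mm and wall and hub tops 73 mm above the table; hub radius 34 mm). Origin on the carousel's axis 20 mm above the table, turning with it; the x axis runs out along the middle of one divider and the pocket spans 60 degrees counterclockwise from there, seen from above
- pocket1: another pocket. Origin on the carousel's axis 20 mm above the table, turning with it; the x axis runs out along the middle of one divider and the pocket spans 60 degrees counterclockwise from there, seen from above
- pocket2: another pocket. Origin on the carousel's axis 20 mm above the table, turning with it; the x axis runs out along the middle of one divider and the pocket spans 60 degrees counterclockwise from there, seen from above
- pocket3: another pocket. Origin on the carousel's axis 20 mm above the table, turning with it; the x axis runs out along the middle of one divider and the pocket spans 60 degrees counterclockwise from there, seen from above
- pocket4: another pocket. Origin on the carousel's axis 20 mm above the table, turning with it; the x axis runs out along the middle of one divider and the pocket spans 60 degrees counterclockwise from there, seen from above
- pocket5: another pocket. Origin on the carousel's axis 20 mm above the table, turning with it; the x axis runs out along the middle of one divider and the pocket spans 60 degrees counterclockwise from there, seen from above
- sample_nut: the hex nut already sorted, steel, 24 mm across flats, 13 mm high, lying in one of the pockets (its pocket differs from start to start); origin at the centre of one flat face, the lower one at the start
- sample_bearing: a ball bearing 40 mm across, 12 mm high, in another pocket; origin under its centre
- sample_bracket: a flat steel L-shaped bracket 48 x 44 mm, 4 mm thick, in another pocket; origin on its underside near the middle
- sample_foot: a conical rubber foot, 34 mm across its base, 15 mm high, in another pocket; origin under its centre
- sample_block: a white terminal block 42 x 18 x 14 mm in another pocket; origin under its centre. The sixth pocket is empty
- scoop: open-fronted parts scoop of bare aluminium sheet, 116 (x) x 56 (y) mm, walls and floor 3 mm, 160 g; origin under its centre. Its open front is at -x, towards the robot at the start; back wall and the rear 80 mm of the sides 38 mm high, the rest of the sides 22 mm. It stands in a row, 4 to 7 mm from the charger (+y side) and the battery (-y side): no finger room at its sides
- scoop_lip (a point): middle of the front edge of the scoop's floor, 58 mm in front of the scoop's origin, 3 mm above its underside. Before and behind the scoop the table is free; pushed at its back it slides out of the row on the table with its nuts
- nut0: loose steel hex nut in the scoop at the start, 24 mm across flats, 27.7 mm across corners, 13 mm high, 34 g; origin at the centre of the face that is the lower one at the start. It slides on the scoop's floor and in the chute from a slope of about 25 degrees
- nut1: loose steel hex nut in the scoop at the start, 24 mm across flats, 27.7 mm across corners, 13 mm high, 34 g; origin at the centre of the face that is the lower one at the start. It slides on the scoop's floor and in the chute from a slope of about 25 degrees
- nut2: loose steel hex nut in the scoop at the start, 24 mm across flats, 27.7 mm across corners, 13 mm high, 34 g; origin at the centre of the face that is the lower one at the start. It slides on the scoop's floor and in the chute from a slope of about 25 degrees
- charger: black battery charger beside the scoop, 120 (x) x 90 (y) mm, 65 mm high at most, 0.7 kg, loose; origin under its centre
- battery: battery pack on the scoop's other side, 115 (x) x 76 (y) mm, 60 mm high, 0.65 kg, loose; origin under its centre
- multimeter: yellow multimeter, 150 x 75 x 45 mm, loose bystander; origin under its centre
- screwdriver: screwdriver with a red handle lying between the robot, the carousel and the charger, along its x axis, about 200 mm long, loose bystander
- mug: blue mug, 82 mm across, 92 mm high, loose bystander; origin under its centre

How it is judged:
By the outcome, as a careful person would: the job done as asked, in the order asked, and still so for the second after the job is handed in, with the robot touching nothing.
It also fails if it takes over 72 s, if anything falls off the work surface, if the arm or the gripper's body presses on something with over 40 N, if the wrist force passes 120 N, or if a joint passes its speed limit or range.

### The arm

A 6-joint arm with a two-finger parallel gripper is mounted at the origin on the work surface. World frame = base frame: x ahead of the robot, y to its left, z up, the work surface at z = 0. Lengths are in m, angles in degrees, forces in N, time in s.
With the tool pointing down it reaches from about 0.3 to 0.75 m from the base axis. Payload 8.5 kg.
Tool frame: the origin (TCP) lies at the very end of the fingers, on their centre line; the grasp point (between the pads) lies 19 mm behind it; x points along the fingers, y is the direction in which the jaws open and shut, and the axes are right-handed (so a half turn about x gives the same grasp; the last joint's range is limited). The gripper opens to 85 mm and grips with 20 to 120 N. Pads are 22 mm wide; open, the fingers measure 114 mm over their backs; the gripper's body (76 mm by 85 mm) begins 54 mm behind the grasp point. The pads swing forward as they close: fully open they stand 13 mm farther back than shut.
Start: joints at [53.955, 21.807, 74.336, -0, 83.858, -12.336], TCP at [0.221, 0.504, 0.2] pointing down, gripper open.
Joint ranges: [-178.18, 178.18], [-50.72, 133.34], [12.68, 142.11], [-81.47, 261.47], [9.98, 163.14], [-165.26, 165.26]. Speed limits (degrees/s): [136.94, 136.94, 180, 180, 180, 180].

### API

Orientations are given as a 3x3 rotation matrix whose columns are the frame's x, y, z axes.
In Python, from rig import sensors, cams, env gives the robot as it stands.
- The arm moves only by the shell command python3 -m crank 'ROWS' [FORCE]. ROWS is a JSON object of lists of equal length, an entry for each row: "hand": the closure in counts, from 0 (fully open) to 255 (shut); "translation": the shift along the tool's x, y, z in m, a list of three; "dr": the turn, a rotation vector about the tool's x, y, z in rad, a list of three. A call has 1 to 5 rows; each row is the pose to reach, as a shift and turn from the pose commanded when the call began, along the tool's axes at that moment; what a row does not reach only later rows make up. A row lasts 1/10 s, in which the tool goes at most 50 mm and 8.59 degrees, less where a joint would pass 70% of its speed; a pose out of reach is approached as far as the arm can. A call with a gripper value outside its range is refused whole. The fingers move at their own pace and stop on an object; FORCE is the grip in N (left out, the last holds). Time passes only in rows, so rows that repeat a pose let the fingers close. It gives the time, the measured TCP pose, the force and the opening at its end, in the units of the state.
- sensors.observe(): the state, without advancing time (a new reading comes with each control period).
- cams.get_image(name): name is "side" or "top"; returns (picture, depth): 400x640x3 uint8, blue, green, red; 400x640 float32, m along the optical axis (not along the pixel's ray), 0 where there is no reading.
- cams.calibration(name): a dict with "vertical_fov" (degrees; the focal length in pixels is half the picture's height over the tangent of half this angle, whatever the lens; pixels are square), "cx", "cy" (the principal point, pixels), "extrinsics" (4x4, takes a point from camera to world coordinates). Camera axes: x right, y down, z forward; pixel columns grow to the right and rows downward; lengths in m; the calibration is good to about 2 mm. A picture is of the moment at which its call begins. calibration takes no time and is no camera call.
- env.close_job(): hands the job in, once; it reports no verdict.
The state is a dict: "time_s": time; "q": joint angles; "qvel": joint speeds; "joint_efforts": joint torques, N m; "position": TCP position; "tool_rot": TCP orientation; "ft_force": force on the tool from outside, world axes, zero at the start; "wrist_torque": the same for the moment, N m; "grip_width": finger opening in m.
Only numpy, scipy, OpenCV 4.12 (cv2) and the standard library are available. Lean on these libraries where they do the work, as an engineer would, in place of code of your own. Each camera call takes 0.05 s, during which the arm holds its last target. There are 200 camera calls.

## Working session

There is one attempt and no reset: what is moved stays moved. The work goes in short steps, Python scripts to look and compute and a shell command to move; the robot and the scene stay as the last step left them, time stands still between calls to the robot, and variables do not carry over. Pictures are saved under pics/ and viewed, about 8 in all and at most 12, crops included, and the job is handed in when it is done.

```bash
ls; mkdir -p pics; cat > h.py <<'E'
import numpy as np, cv2, json
from rig import sensors, cams, env
def snap(name, fn=None):
    im,d=cams.get_image(name); np.savez('/tmp/%s.npz'%name,im=im,d=d)
    if fn: cv2.imwrite('pics/'+fn,im)
    return im,d
def cal(name):
    c=cams.calibration(name); f=200/np.tan(np.radians(c['vertical_fov'])/2)
    return f,c['cx'],c['cy'],np.array(c['extrinsics'])
def pts(name,d):
    f,cx,cy,E=cal(name); v,u=np.mgrid[:400,:640]
    P=np.stack([(u-cx)/f*d,(v-cy)/f*d,d],-1)
    return P@E[:3,:3].T+E[:3,3]
def ray(name,u,v,z):
    f,cx,cy,E=cal(name); r=E[:3,:3]@np.array([(u-cx)/f,(v-cy)/f,1]); o=E[:3,3]
    return o+r*(z-o[2])/r[2]
def proj(name,p):
    f,cx,cy,E=cal(name); q=E[:3,:3].T@(np.array(p)-E[:3,3]); return q[:2]/q[2]*f+[cx,cy]
E
python3 - <<'E'
from h import *
for n in('top','side'):
    snap(n,n+'0.png'); print(n,cams.calibration(n))
print(sensors.observe())
E
```

```text
pics
top {'vertical_fov': 49.30909503495812, 'cx': 314.9297411109624, 'cy': 194.68062736326613, 'extrinsics': array([[ 0.0071869 , -0.98984306,  0.14198261,  0.43867915],
       [-0.9998954 , -0.00889569, -0.01140416,  0.08497244],
       [ 0.01255137, -0.14188579, -0.98980346,  1.15355724],
       [ 0.        ,  0.        ,  0.        ,  1.        ]])}
side {'vertical_fov': 52.58595095229998, 'cx': 316.94118226520266, 'cy': 188.29647205539337, 'extrinsics': array([[ 0.81503149, -0.3424853 ,  0.46736226,  0.09148576],
       [-0.57936346, -0.49263996,  0.64934109, -0.59816525],
       [ 0.00785155, -0.80000605, -0.59994055,  0.74754176],
       [ 0.        ,  0.        ,  0.        ,  1.        ]])}
{'time_s': 0.1, 'q': array([ 5.39565786e+01,  2.18359933e+01,  7.43754054e+01, -4.60304216e-04,
        8.38601928e+01, -1.23352425e+01]), 'qvel': array([ 0.06382338, -0.11726786, -0.20508907,  0.01563251,  0.00938841,
        0.02149161]), 'joint_efforts': array([ 3.20883068e-03, -4.49221766e+01, -2.31661087e+01, -2.01052976e-04,
        3.60966922e-03, -2.67652507e-05]), 'position': array([0.22097095, 0.503347  , 0.19991367]), 'tool_rot': array([[-7.28748786e-04,  4.02077245e-01,  9.15605460e-01],
       [-1.01501519e-03,  9.15604934e-01, -4.02077822e-01],
       [-9.99999219e-01, -1.22236717e-03, -2.59131474e-04]]), 'ft_force': array([-0.34419455, -0.22340284, -0.11469641]), 'wrist_torque': array([ 0.01719057,  0.02176498, -0.0052475 ]), 'grip_width': 0.08551393354310141}
```

View pics/top0.png

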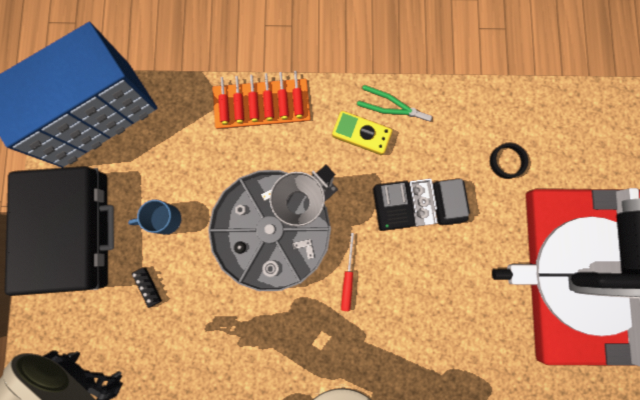

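View pics/side0.png

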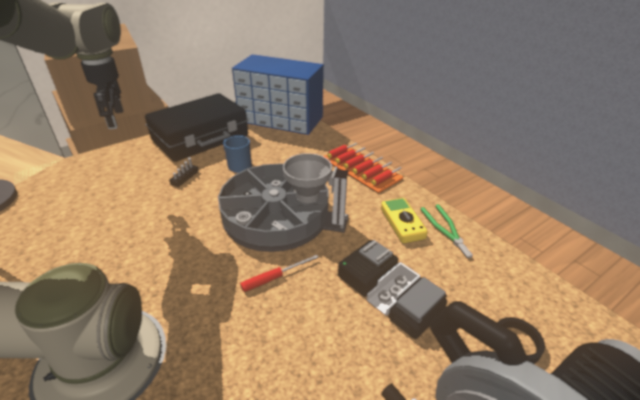

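```bash
python3 - <<'E'
from h import *
z=np.load('/tmp/top.npz'); im,d=z['im'],z['d']
a=cv2.resize(im[155:300,195:345],None,fx=4,fy=4,interpolation=cv2.INTER_CUBIC)
b=cv2.resize(im[165:245,365:475],None,fx=1.8,fy=1.8,interpolation=cv2.INTER_CUBIC)
c=np.zeros((580,800,3),np.uint8);c[:580,:600]=a;c[:b.shape[0],601:601+b.shape[1]]=b[:,:199]
cv2.imwrite('pics/z1.png',c)
P=pts('top',d)
roi=np.zeros((400,640),bool);roi[155:300,195:345]=1
# hub
print('hub',P[229,270],'table',P[330,200])
# carousel wall: points at z 66-80
m=roi&(P[...,2]>.066)&(P[...,2]<.08); Q=P[m]
import scipy.optimize as so
c0=P[229,270][:2]; r=np.hypot(*(Q[:,:2]-c0).T); W=Q[(r>.135)&(r<.165)]
s=so.least_squares(lambda p:np.hypot(*(W[:,:2]-p[:2]).T)-p[2],[*c0,.148],loss='soft_l1',f_scale=.003).x; print('wall circle',s,len(W))
c=s[:2]
m2=roi&(P[...,2]>.165)&(P[...,2]<.19); Q=P[m2]; 
Q=Q[np.hypot(*(Q[:,:2]-c).T)<.17]
s2=so.least_squares(lambda p:np.hypot(*(Q[:,:2]-p[:2]).T)-p[2],[*Q[:,:2].mean(0),.06],loss='soft_l1',f_scale=.003).x; print('mouth',s2,len(Q), 'dist',np.hypot(*(s2[:2]-c)),'ang',np.degrees(np.arctan2(*(s2[:2]-c)[::-1])))
# dividers
Q=P[m]; r=np.hypot(*(Q[:,:2]-c).T); D=Q[(r>.05)&(r<.135)]
a=np.degrees(np.arctan2(D[:,1]-c[1],D[:,0]-c[0]))
h,e=np.histogram(a,bins=np.arange(-180,181,4)); print([(int(x),int(y)) for x,y in zip(e,h) if y>8])
print('div phase',np.degrees(np.angle(np.mean(np.exp(1j*np.radians(a)*6))))/6)
# scoop region
for v in range(178,228,4): print(v,[(round(P[v,u,2]*1000)) for u in range(370,474,4)])
print(P[203,370],P[203,470],P[181,425],P[224,425])
E
```

```text
hub [0.50654168 0.18255646 0.07871442] table [ 0.25252378  0.36264749 -0.0004547 ]
wall circle [0.50725818 0.18599915 0.14760774] 713
mouth [0.57153808 0.1144617  0.06083666] 347 dist 0.09617438323634603 ang -48.058753454462725
[(-152, 63), (-148, 25), (-92, 55), (-88, 13), (28, 59), (32, 24), (88, 52), (92, 21), (148, 65), (152, 27)]
div phase -28.843584656756377
178 [0, -2, -3, -4, 0, 1, -2, 1154, -5, -4, 1, 1, -1, -2, -5, 34, 1, -2, 2, -1, -3, -2, 35, -3, 2, -2]
182 [1, 1, 0, -5, -3, 44, 51, 50, 53, 49, 38, 25, 10, 1, 4, 38, 34, 50, 62, 61, 61, 62, 60, 57, 1, -1]
186 [1, 43, 50, 57, 56, 57, 60, 55, 61, 48, 36, 11, 14, 4, 3, 39, 36, 56, 59, 55, 55, 60, 56, 60, 1, -1]
190 [-3, 37, 54, 60, 65, 58, 54, 59, 59, 50, 29, 15, 4, 0, 0, 26, 27, 48, 61, 59, 60, 60, 59, 59, -1, 4]
194 [2, 26, 54, 62, 65, 58, 60, 58, 65, 47, 47, 0, 15, 2, 3, 20, 28, 39, 58, 57, 58, 62, 55, 63, 56, -2]
198 [-1, 18, 50, 49, 60, 56, 57, 57, 60, 58, 48, 0, -1, 20, 14, 16, 21, 1154, 55, 59, 59, 60, 60, 61, 56, 1]
202 [-3, 11, 49, 48, 57, 61, 59, 58, 61, 1154, 46, 42, 1154, 1, 16, 6, 40, 35, 59, 56, 61, 58, 1154, 58, 60, 1154]
206 [-2, -2, 51, 51, 58, 52, 46, 48, 52, 48, 47, 41, 3, 12, 1, 2, 39, 33, 56, 58, 58, 59, 61, 56, 56, -5]
210 [2, 1, 50, 49, 48, 52, 48, 48, 51, 49, 51, 34, 18, 14, 2, 1, 21, 35, 57, 56, 60, 56, 60, 58, 60, -3]
214 [1, -1, 42, 49, 52, 48, 48, 46, 48, 52, 49, 23, 18, 0, 15, 3, 22, 33, 37, 58, 62, 57, 58, 58, 59, 2]
218 [1, -1, 36, 50, 50, 50, 50, 48, 46, 47, 48, 21, 8, 3, 4, 1, 17, 26, 39, 52, 47, 36, 39, 39, 38, 1]
222 [-3, -2, 24, 51, 46, 48, 53, 50, 44, 47, 51, 48, 2, 3, 0, 1, 16, 20, 36, 43, 40, 28, 33, 1, -1, -2]
226 [0, 1154, 16, 49, 49, 51, 50, 49, 45, 43, 45, -6, 1154, -2, 0, 0, 0, 0, -1, 1, -2, -4, 0, 0, 4, -1]
[ 0.58314466 -0.07574796 -0.00098672] [ 0.58579689 -0.3452434  -0.00337569] [ 0.64140735 -0.22073119  0.01494507] [ 0.52819452 -0.22183452 -0.00160917]
```

View pics/z1.png

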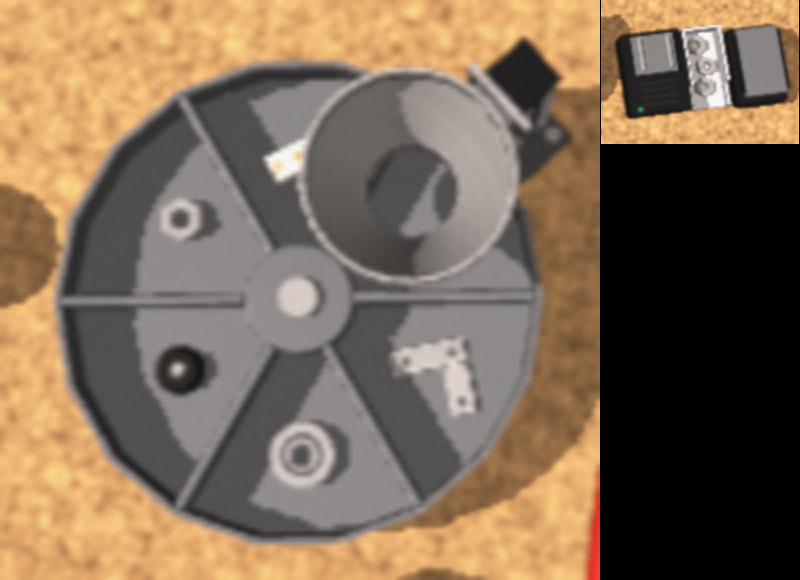

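```bash
python3 -m crank '{"hand":[255,255,255,255,255],"translation":[[0,-0.02,0.031],[0,-0.04,0.062],[0,-0.06,0.093],[0,-0.08,0.124],[0,-0.0985,0.1535]],"dr":[[-0.083,0,0],[-0.166,0,0],[-0.249,0,0],[-0.332,0,0],[-0.4145,0,0]]}' 60
python3 -c "
from h import *
s=sensors.observe();print(s['position'],s['tool_rot'],s['grip_width'])
z=np.load('/tmp/top.npz');im=z['im'][165:245,365:475]
cv2.imwrite('pics/z2.png',cv2.resize(im,None,fx=7,fy=7,interpolation=cv2.INTER_CUBIC))"
```

```text
time_s: 0.6
position: [0.3225, 0.3502, 0.2002]
tool_rot: [[-0.0, -0.004, 1.0], [-0.0, 1.0, 0.004], [-1.0, -0.0, -0.0]]
ft_force: [-0.1, 0.6, -0.9]
grip_width: 0.0123
[0.32252956 0.35020379 0.20021173] [[-4.59513506e-04 -4.15016439e-03  9.99991282e-01]
 [-3.49615996e-04  9.99991328e-01  4.15000392e-03]
 [-9.99999833e-01 -3.47705965e-04 -4.60960485e-04]] 0.012316015069974573
```

View pics/z2.png

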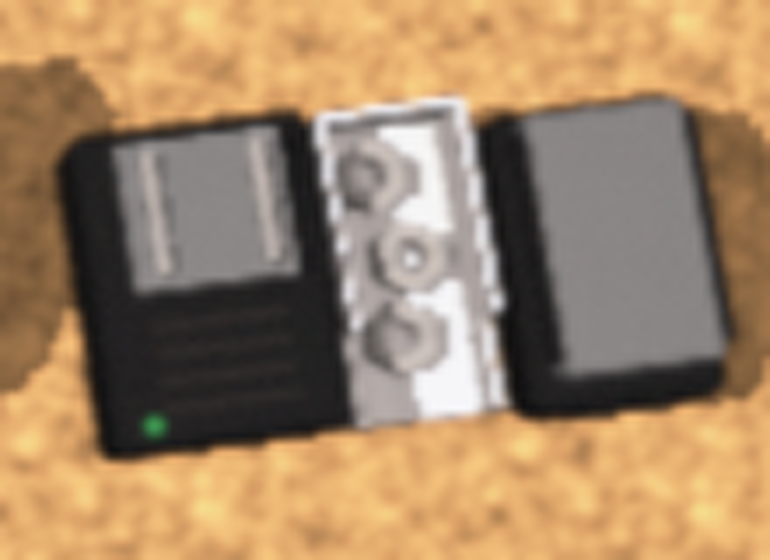

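```bash
python3 -m crank '{"hand":[255,255,255,255,255],"translation":[[0,-0.038,0.025],[0,-0.076,0.05],[0,-0.114,0.075],[0,-0.151,0.1],[0.03,-0.151,0.1]],"dr":[[0,0,0],[0,0,0],[0,0,0],[0,0,0],[0,0,0]]}'
python3 -m crank '{"hand":[255,255,255,255,255],"translation":[[0.03,0,0],[0.06,0,0],[0.09,0,0],[0.118,0,0],[0.118,0,0]],"dr":[[0,0,0],[0,0,0],[0,0,0],[0,0,0],[0,0,0]]}'
python3 - <<'E'
from h import *
im,d=snap('top')
b=cv2.resize(im[155:300,195:345],None,fx=4,fy=4,interpolation=cv2.INTER_CUBIC);cv2.imwrite('pics/z3.png',b)
g=lambda u,v,z:ray('top',365+(u+.5)/7-.5,165+(v+.5)/7-.5,z)
for q in[(313,117,.038),(467,100,.038),(358,427,.003),(508,405,.003)]:print(g(*q))
print('hub px',ray('top',195+297/4,155+297/4,.073))
E
```

```text
time_s: 1.1
position: [0.4266, 0.1974, 0.1723]
tool_rot: [[0.007, 0.005, 1.0], [0.0, 1.0, -0.005], [-1.0, 0.0, 0.007]]
ft_force: [0.0, 0.2, -0.3]
grip_width: 0.0
time_s: 1.6
position: [0.4201, 0.2003, 0.0498]
tool_rot: [[-0.007, -0.001, 1.0], [-0.001, 1.0, 0.001], [-1.0, -0.001, -0.007]]
ft_force: [0.0, 0.1, 0.3]
grip_width: -0.0003
[ 0.63616118 -0.17344785  0.038     ]
[ 0.64313196 -0.23115696  0.038     ]
[ 0.52347125 -0.19581778  0.003     ]
[ 0.5322725 -0.2530479  0.003    ]
hub px [0.50626992 0.18491494 0.073     ]
```

View pics/z3.png

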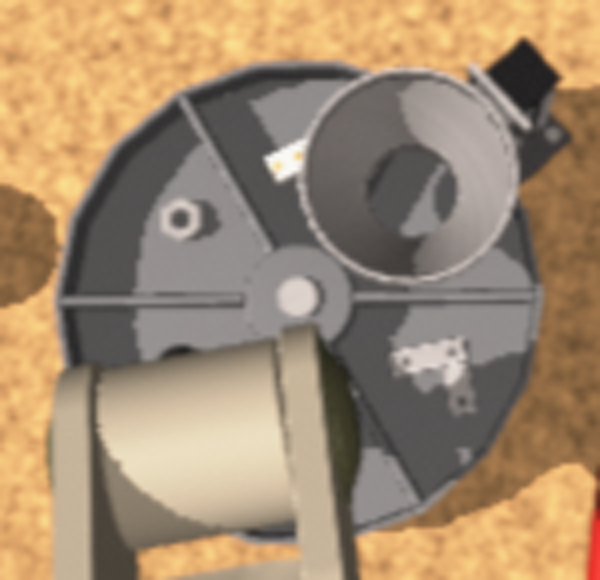

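```bash
python3 -m crank '{"hand":[255,255,255,255,255],"translation":[[0,0.0107,0.0032],[0,0.0207,0.0076],[0,0.0304,0.013],[0,0.0392,0.0194],[0,0.047,0.027]],"dr":[[0,0,0],[0,0,0],[0,0,0],[0,0,0],[0,0,0]]}'
python3 -m crank '{"hand":[255,255,255,255,255],"translation":[[0,0.007,0.0085],[0,0.0128,0.0179],[0,0.0171,0.028],[0,0.02,0.0385],[0,0.0219,0.0494]],"dr":[[0,0,0],[0,0,0],[0,0,0],[0,0,0],[0,0,0]]}'
python3 -m crank '{"hand":[255,255,255,255,255],"translation":[[0,0,0.011],[0,-0.001,0.0219],[0,-0.0037,0.0325],[0,-0.0061,0.039],[0,-0.0061,0.039]],"dr":[[0,0,0],[0,0,0],[0,0,0],[0,0,0],[0,0,0]]}'
cat > div.py <<'E'
from h import *
im,d=snap('top'); P=pts('top',d); c=np.array([.5066,.185])
m=np.zeros((400,640),bool);m[155:300,195:345]=1
D=P[m&(P[...,2]>.064)&(P[...,2]<.082)]; r=np.hypot(*(D[:,:2]-c).T); D=D[(r>.05)&(r<.135)]
a=np.degrees(np.arctan2(D[:,1]-c[1],D[:,0]-c[0]))
h,e=np.histogram(a,bins=np.arange(-180,181,4)); print([(int(x),int(y)) for x,y in zip(e,h) if y>8])
cv2.imwrite('pics/div.png',cv2.resize(im[155:300,195:345],None,fx=4,fy=4,interpolation=cv2.INTER_CUBIC))
s=sensors.observe();print(s['time_s'],s['position'],s['ft_force'])
E
python3 div.py
```

```text
time_s: 2.15
position: [0.4498, 0.2489, 0.0527]
tool_rot: [[0.001, -0.001, 1.0], [0.0, 1.0, 0.001], [-1.0, 0.0, 0.001]]
ft_force: [0.3, -0.2, 0.1]
grip_width: -0.0002
time_s: 2.65
position: [0.4993, 0.2704, 0.0524]
tool_rot: [[0.0, -0.001, 1.0], [0.0, 1.0, 0.001], [-1.0, 0.0, 0.0]]
ft_force: [-0.2, 0.8, 0.6]
grip_width: 0.0002
time_s: 3.15
position: [0.5384, 0.263, 0.0523]
tool_rot: [[0.0, 0.0, 1.0], [-0.0, 1.0, -0.0], [-1.0, -0.0, 0.0]]
ft_force: [0.9, -0.5, -0.8]
grip_width: -0.0001
[(-152, 71), (-148, 18), (-92, 47), (-88, 22), (28, 15), (88, 44)]
3.2 [0.5376961  0.26325686 0.05226228] [-0.21781003  0.7413108  -0.2970006 ]
```

View pics/div.png

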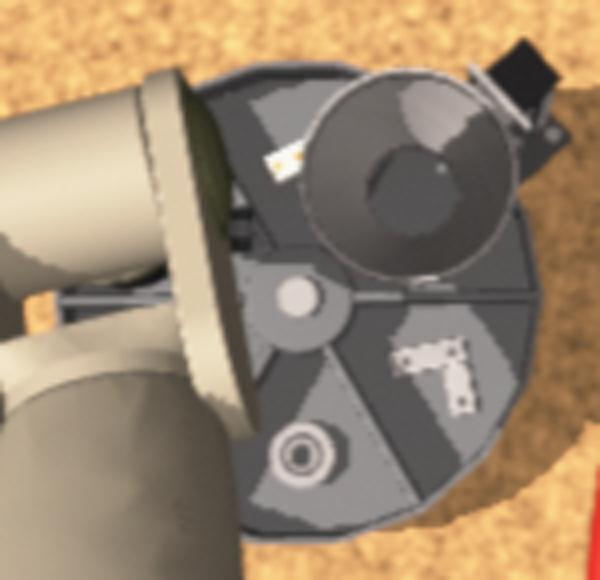

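```bash
python3 - <<'E'
from h import *
im,d=snap('side'); cv2.imwrite('pics/s1.png',cv2.resize(im[100:270,180:380],None,fx=4,fy=3.5,interpolation=cv2.INTER_CUBIC))
s=sensors.observe();p=s['position'];print(p,proj('top',p),proj('side',p),s['q'])
z=np.load('/tmp/top.npz');P=pts('top',z['d'])
for u,v in[(255,208),(255,215),(250,212)]:print(P[v,u])
E
```

```text
[0.53732114 0.26342008 0.05231844] [239.19080501 217.22833071] [268.68388676 181.13590311] [ 1.47914647e+01  3.45125261e+01  7.85022270e+01  2.52495543e-03
  6.70160304e+01 -7.52311280e+01]
[0.54721116 0.20831074 0.17752434]
[0.53175284 0.2083382  0.17396017]
[0.52150263 0.19688119 0.34030348]
```

View pics/s1.png

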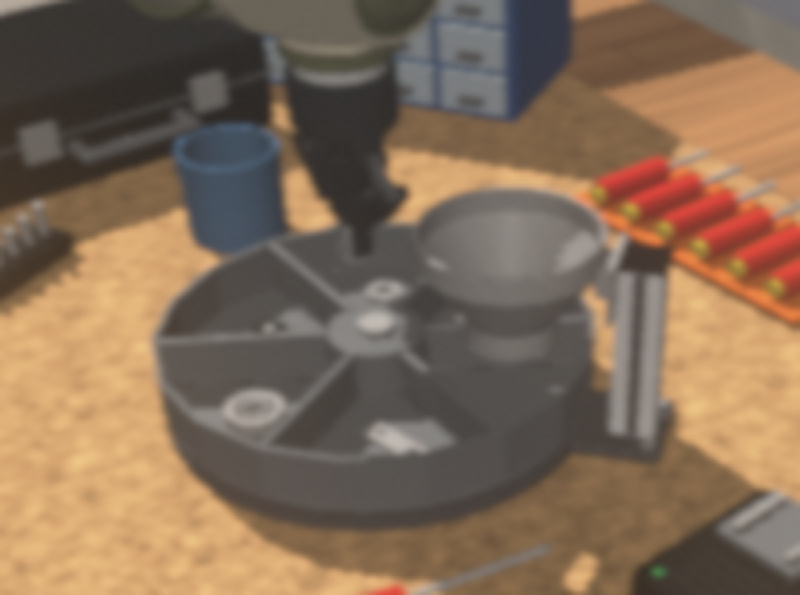

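```bash
python3 - <<'E'
from h import *
z=np.load('/tmp/side.npz');d=z['d'];P=pts('side',d)
for v in range(150,192,3): print(v,[tuple(int(round(x*1000)) for x in P[v,u]) for u in range(258,282,4)])
E
```

```text
150 [(526, 292, 148), (521, 256, 168), (525, 241, 174), (528, 224, 182), (535, 214, 184), (693, 474, -1)]
153 [(526, 293, 138), (525, 266, 152), (526, 244, 163), (533, 234, 165), (533, 211, 177), (543, 208, 175)]
156 [(615, 478, 0), (525, 269, 141), (527, 247, 152), (539, 248, 146), (527, 202, 175), (538, 200, 172)]
159 [(608, 466, -4), (524, 268, 132), (526, 247, 142), (525, 222, 156), (526, 202, 165), (544, 212, 154)]
162 [(596, 443, 1), (607, 436, 1), (527, 250, 131), (525, 224, 145), (541, 230, 135), (653, 408, -1)]
165 [(588, 430, -1), (551, 325, 70), (528, 253, 118), (528, 229, 131), (582, 308, 68), (592, 300, 68)]
168 [(536, 323, 66), (550, 325, 60), (528, 255, 107), (536, 248, 108), (583, 309, 56), (592, 301, 57)]
171 [(537, 328, 52), (549, 325, 49), (527, 254, 98), (538, 251, 95), (581, 307, 47), (591, 301, 46)]
174 [(534, 323, 45), (547, 322, 40), (526, 254, 88), (570, 313, 36), (580, 307, 36), (593, 305, 32)]
177 [(536, 330, 29), (548, 325, 27), (557, 318, 27), (567, 311, 28), (578, 305, 26), (589, 299, 26)]
180 [(502, 259, 73), (540, 313, 26), (549, 304, 27), (559, 297, 28), (571, 292, 26), (581, 286, 25)]
183 [(501, 260, 63), (505, 242, 72), (541, 290, 28), (551, 283, 28), (556, 267, 35), (564, 256, 39)]
186 [(503, 266, 48), (501, 237, 66), (508, 226, 70), (545, 272, 26), (548, 253, 37), (560, 250, 33)]
189 [(501, 265, 38), (501, 238, 55), (500, 210, 72), (509, 205, 72), (519, 201, 70), (528, 193, 71)]
```

```bash
python3 -m crank '{"hand":[255,255,255,255,255],"translation":[[-0.02,-0.01,-0.02],[-0.02,-0.03,-0.055],[-0.02,-0.05,-0.09],[-0.02,-0.063,-0.1145],[-0.01,-0.063,-0.1145]],"dr":[[0,0,0],[0,0,0],[0,0,0],[0,0,0],[0,0,0]]}'
python3 -m crank '{"hand":[255,255,255],"translation":[[0.02,0,0],[0.035,0,0],[0.035,0,0]],"dr":[[0,0,0],[0,0,0],[0,0,0]]}'
python3 -m crank '{"hand":[255,255,255,255,255],"translation":[[0,0.0107,0.0032],[0,0.0207,0.0076],[0,0.0304,0.013],[0,0.0392,0.0194],[0,0.0392,0.0194]],"dr":[[0,0,0],[0,0,0],[0,0,0],[0,0,0],[0,0,0]]}'
python3 - <<'E'
from h import *
im,d=snap('side');P=pts('side',d);s=sensors.observe();p=s['position'];print(p,proj('side',p+[0,0,.033]),s['ft_force'])
snap('top')
u,v=proj('side',p+[-.008,-.008,.04]).astype(int)
for k in range(-30,12,3): print(v+k,[tuple(int(round(x*1000)) for x in P[v+k,uu]) for uu in range(u-6,u+8,4)])
E
```

```text
time_s: 3.75
position: [0.4203, 0.1998, 0.0634]
tool_rot: [[-0.0, -0.001, 1.0], [-0.0, 1.0, 0.001], [-1.0, -0.0, -0.0]]
ft_force: [-0.1, -0.3, -0.1]
grip_width: 0.0
time_s: 4.05
position: [0.4224, 0.2005, 0.026]
tool_rot: [[-0.003, -0.001, 1.0], [-0.001, 1.0, 0.001], [-1.0, -0.001, -0.003]]
ft_force: [-0.1, -0.6, 0.5]
grip_width: 0.0003
time_s: 4.55
position: [0.4437, 0.2412, 0.0278]
tool_rot: [[0.002, -0.002, 1.0], [0.001, 1.0, 0.002], [-1.0, 0.001, 0.002]]
ft_force: [0.0, 0.3, 1.2]
grip_width: -0.0003
[0.44306028 0.24064935 0.02759773] [242.98525355 194.04341149] [-0.05705997  0.26642483  0.21146596]
164 [(431, 240, 165), (432, 216, 178), (438, 203, 183), (447, 201, 180)]
167 [(425, 226, 166), (433, 220, 166), (435, 200, 176), (448, 204, 169)]
170 [(423, 226, 157), (431, 219, 158), (434, 199, 168), (445, 200, 163)]
173 [(431, 247, 133), (433, 225, 144), (433, 200, 159), (441, 193, 159)]
176 [(430, 247, 123), (431, 223, 137), (438, 213, 139), (439, 190, 153)]
179 [(432, 254, 108), (430, 224, 127), (442, 226, 121), (434, 182, 150)]
182 [(458, 323, 46), (431, 227, 115), (432, 205, 127), (431, 177, 145)]
185 [(439, 280, 69), (430, 229, 104), (431, 204, 119), (439, 196, 121)]
188 [(438, 279, 60), (435, 243, 83), (432, 208, 106), (454, 233, 81)]
191 [(437, 281, 48), (433, 241, 75), (437, 224, 84), (449, 225, 78)]
194 [(435, 278, 41), (433, 243, 64), (437, 226, 72), (449, 226, 67)]
197 [(435, 283, 26), (444, 274, 28), (450, 261, 34), (459, 252, 36)]
200 [(428, 268, 29), (439, 265, 25), (448, 259, 25), (457, 250, 27)]
203 [(418, 245, 38), (427, 238, 38), (91, -598, 748), (450, 237, 28)]
```

```bash
python3 div.py
```

```text
[(-180, 80), (-176, 14), (-120, 55), (-116, 30), (-60, 26), (-56, 19), (0, 46), (4, 39), (60, 54), (64, 31)]
4.7 [0.44245433 0.23992694 0.02748065] [-0.63046638 -0.35218783 -0.10824945]
```

View pics/div.png

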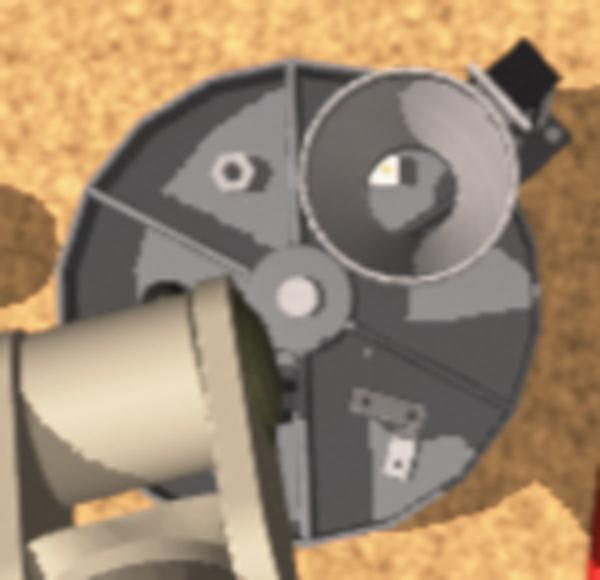

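```bash
python3 -m crank '{"hand":[255,255,255,255,255],"translation":[[0,0.0078,0.0076],[0,0.0148,0.0161],[0,0.0206,0.0255],[0,0.0249,0.0356],[0,0.0278,0.0461]],"dr":[[0,0,0],[0,0,0],[0,0,0],[0,0,0],[0,0,0]]}'
python3 -m crank '{"hand":[255,255,255,255,255],"translation":[[0,0.0019,0.0109],[0,0.0019,0.0219],[0,0.0009,0.0328],[0,-0.0018,0.0434],[0,-0.0039,0.0497]],"dr":[[0,0,0],[0,0,0],[0,0,0],[0,0,0],[0,0,0]]}'
python3 -m crank '{"hand":[255,255,255],"translation":[[0,-0.0024,0.0053],[0,-0.0052,0.0104],[0,-0.0052,0.0104]],"dr":[[0,0,0],[0,0,0],[0,0,0]]}'
python3 div.py; python3 -c "
from h import *
print(ray('top',195+410/4,155+175/4,.178), proj('top',[.5066+.095*.669,.185-.095*.743,.178]))"
```

```text
time_s: 5.2
position: [0.4884, 0.2677, 0.0272]
tool_rot: [[-0.002, -0.001, 1.0], [-0.001, 1.0, 0.001], [-1.0, -0.001, -0.002]]
ft_force: [-2.6, -2.6, 0.1]
grip_width: 0.0001
time_s: 5.7
position: [0.5397, 0.2634, 0.0275]
tool_rot: [[0.001, -0.0, 1.0], [0.0, 1.0, 0.0], [-1.0, 0.0, 0.001]]
ft_force: [-4.3, 0.3, 1.4]
grip_width: 0.0001
time_s: 6.0
position: [0.5497, 0.2581, 0.0276]
tool_rot: [[0.002, -0.0, 1.0], [0.0, 1.0, 0.0], [-1.0, 0.0, 0.002]]
ft_force: [-0.2, -0.2, -0.0]
grip_width: 0.0
[(-136, 63), (-132, 21), (164, 53), (168, 11)]
6.05 [0.5494612  0.25832556 0.02762627] [ 0.37636873 -0.18127043  1.11512066]
[0.56898328 0.11301911 0.178     ] [296.88828442 198.23024752]
```

```bash
python3 -m crank '{"hand":[255,255,255,255,255],"translation":[[0,-0.0025,0.0035],[0,-0.0045,0.007],[0,-0.0045,0.007],[0,0.0005,0.001],[-0.03,0.0005,0.001]],"dr":[[0,0,0],[0,0,0],[0,0,0],[0,0,0],[0,0,0]]}'
python3 -m crank '{"hand":[255,255,255,255,255],"translation":[[-0.04,0,0],[-0.08,0,0],[-0.12,0,0],[-0.155,0,0],[-0.155,-0.03,0.007]],"dr":[[0,0,0],[0,0,0],[0,0,0],[0,0,0],[-0.03,0,0]]}'
python3 -m crank '{"hand":[255,255,255,255,255],"translation":[[0,-0.045,0.0105],[0,-0.09,0.021],[0,-0.135,0.0315],[0,-0.18,0.042],[0,-0.225,0.0525]],"dr":[[-0.03,0,0],[-0.06,0,0],[-0.09,0,0],[-0.12,0,0],[-0.165,0,0]]}'
python3 div.py
```

```text
time_s: 6.55
position: [0.5469, 0.2591, 0.0545]
tool_rot: [[-0.007, -0.001, 1.0], [-0.002, 1.0, 0.001], [-1.0, -0.002, -0.007]]
ft_force: [-0.1, -1.3, 0.6]
grip_width: 0.0001
time_s: 7.05
position: [0.5575, 0.2318, 0.218]
tool_rot: [[0.01, -0.035, 0.999], [0.003, 0.999, 0.035], [-1.0, 0.002, 0.01]]
ft_force: [0.4, 0.4, -0.6]
grip_width: 0.0001
time_s: 7.55
position: [0.6162, 0.0044, 0.2126]
tool_rot: [[0.001, -0.196, 0.981], [-0.0, 0.981, 0.196], [-1.0, -0.0, 0.001]]
ft_force: [0.3, 0.1, 0.5]
grip_width: 0.0004
[(-140, 69), (40, 73), (44, 11), (100, 83), (156, 13), (160, 80)]
7.6 [ 0.6176584  -0.00233641  0.21194694] [-0.62563186 -5.83339682 -0.21937732]
```

```bash
python3 -m crank '{"hand":[255,255,255,255,255],"translation":[[0,-0.045,0.002],[0,-0.09,0.004],[0,-0.135,0.006],[0,-0.175,0.006],[0,-0.2006,0.0063]],"dr":[[0,0,0],[0,0,0],[0,0,0],[0,0,0],[0,0,0]]}'
python3 -m crank '{"hand":[255,255,255,255,255],"translation":[[0.04,0,0],[0.08,0,0],[0.12,0,0],[0.16,0,0],[0.19,0,0]],"dr":[[0,0,0],[0,0,0],[0,0,0],[0,0,0],[0,0,0]]}'
python3 - <<'E'
from h import *
im,d=snap('top'); cv2.imwrite('pics/t2.png',cv2.resize(im[140:260,340:500],None,fx=5,fy=5,interpolation=cv2.INTER_CUBIC))
im,d=snap('side');P=pts('side',d);s=sensors.observe();p=s['position'];print(p,s['tool_rot'][:,2],s['ft_force'])
m=(abs(P[...,0]-p[0])<.022)&(abs(P[...,1]-p[1])<.022)
for a in range(20,160,10):
    q=P[m&(P[...,2]>a/1000)&(P[...,2]<a/1000+.01)]
    if len(q): print(a,len(q),q.mean(0).round(3),q.min(0).round(3))
E
```

```text
time_s: 8.1
position: [0.6613, -0.1923, 0.212]
tool_rot: [[-0.0, -0.193, 0.981], [-0.001, 0.981, 0.193], [-1.0, -0.0, -0.0]]
ft_force: [0.2, -0.3, -0.6]
grip_width: -0.0002
time_s: 8.6
position: [0.6604, -0.1888, 0.0198]
tool_rot: [[-0.002, -0.195, 0.981], [0.001, 0.981, 0.195], [-1.0, 0.001, -0.002]]
ft_force: [-0.1, -0.5, -0.2]
grip_width: -0.0001
[ 0.65897907 -0.18826828  0.01797548] [ 0.98085267  0.19463513 -0.00672323] [-0.51131603  0.50914216  0.1353256 ]
20 13 [ 0.638 -0.204  0.025] [ 0.637 -0.209  0.02 ]
30 10 [ 0.638 -0.201  0.037] [ 0.637 -0.21   0.032]
40 8 [ 0.649 -0.195  0.047] [ 0.637 -0.203  0.04 ]
50 30 [ 0.651 -0.193  0.055] [ 0.646 -0.203  0.051]
60 46 [ 0.652 -0.193  0.065] [ 0.646 -0.205  0.06 ]
70 36 [ 0.651 -0.195  0.075] [ 0.645 -0.205  0.07 ]
80 37 [ 0.649 -0.192  0.086] [ 0.644 -0.206  0.081]
90 76 [ 0.652 -0.192  0.095] [ 0.641 -0.21   0.09 ]
100 47 [ 0.65  -0.191  0.104] [ 0.641 -0.21   0.1  ]
110 50 [ 0.645 -0.194  0.115] [ 0.638 -0.209  0.111]
120 49 [ 0.645 -0.194  0.125] [ 0.639 -0.21   0.12 ]
130 52 [ 0.644 -0.19   0.135] [ 0.638 -0.21   0.13 ]
140 63 [ 0.644 -0.191  0.145] [ 0.637 -0.21   0.14 ]
150 43 [ 0.646 -0.196  0.152] [ 0.637 -0.21   0.15 ]
```

View pics/t2.png

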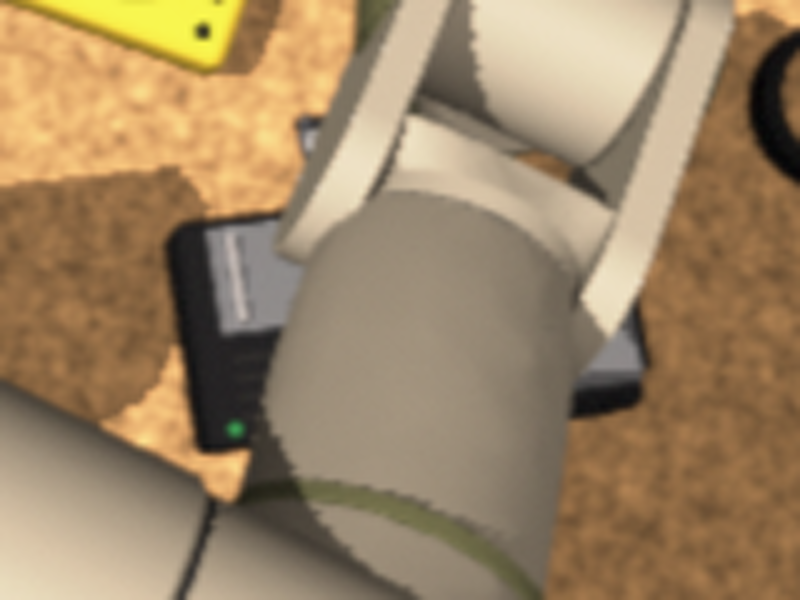

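```bash
python3 -m crank '{"hand":[255,255,255,255,255],"translation":[[0,-0.01,0.004],[0,-0.01,0.004],[0.012,-0.01,0.004],[0.024,-0.01,0.004],[0.024,-0.01,0.004]],"dr":[[0,0,0],[0,0,0],[0,0,0],[0,0,0],[0,0,0]]}'
python3 - <<'E'
from h import *
im,d=snap('side');P=pts('side',d);s=sensors.observe();p=s['position'];print(p,s['ft_force'])
m=(abs(P[...,0]-p[0])<.018)&(abs(P[...,1]-p[1])<.022)
for a in range(10,80,10):
    q=P[m&(P[...,2]>a/1000)&(P[...,2]<a/1000+.01)]
    if len(q): print(a,len(q),q.mean(0).round(3),q.min(0).round(3))
E
```

```text
time_s: 9.2
position: [0.6659, -0.1982, -0.0038]
tool_rot: [[-0.003, -0.194, 0.981], [0.002, 0.981, 0.194], [-1.0, 0.002, -0.003]]
ft_force: [1.0, 0.7, -0.3]
grip_width: 0.0
[ 0.66643471 -0.19841702 -0.002778  ] [-0.05785272 -0.22476504  0.11252753]
20 3 [ 0.659 -0.203  0.028] [ 0.655 -0.207  0.026]
30 26 [ 0.657 -0.203  0.036] [ 0.653 -0.212  0.031]
40 40 [ 0.66  -0.204  0.045] [ 0.654 -0.214  0.04 ]
50 37 [ 0.658 -0.203  0.054] [ 0.653 -0.215  0.05 ]
60 35 [ 0.657 -0.204  0.065] [ 0.651 -0.217  0.06 ]
70 63 [ 0.658 -0.201  0.076] [ 0.649 -0.218  0.07 ]
```

```bash
python3 -m crank '{"hand":[255,255,255,255,255],"translation":[[0.012,0,0],[0.012,0,-0.006],[0.012,0,-0.014],[0.012,0,-0.026],[0.012,0,-0.038]],"dr":[[0,0,0],[0,0,0],[0,0,0],[0,0,0],[0,0,0]]}'
python3 -m crank '{"hand":[255,255,255,255,255],"translation":[[0,0,-0.012],[0,0,-0.024],[0,0,-0.036],[0,0,-0.048],[0,0,-0.06]],"dr":[[0,0,0],[0,0,0],[0,0,0],[0,0,0],[0,0,0]]}'
python3 -m crank '{"hand":[255,255,255,255],"translation":[[0,0,-0.012],[0,0,-0.022],[0,0,-0.03],[0,0,-0.032]],"dr":[[0,0,0],[0,0,0],[0,0,0],[0,0,0]]}'
python3 -m crank '{"hand":[255,255,255,255,255],"translation":[[0,0,0.01],[-0.04,0,0.01],[-0.08,0,0.01],[-0.12,0,0.01],[-0.16,0,0.01]],"dr":[[0,0,0],[0,0,0],[0,0,0],[0,0,0],[0,0,0]]}'
python3 -m crank '{"hand":[0,0,0,0,0],"translation":[[-0.02,0.04,0],[-0.02,0.08,0],[-0.02,0.12,0],[-0.02,0.16,0],[-0.02,0.2,0]],"dr":[[0,0,0],[0,0,0],[0,0,0],[0,0,0],[0,0,0]]}'
python3 - <<'E'
from h import *
im,d=snap('top'); cv2.imwrite('pics/t3.png',cv2.resize(im[160:280,340:500],None,fx=5,fy=5,interpolation=cv2.INTER_CUBIC))
s=sensors.observe();print(s['position'])
E
```

```text
time_s: 9.75
position: [0.6292, -0.2064, -0.0132]
tool_rot: [[0.001, -0.194, 0.981], [-0.0, 0.981, 0.194], [-1.0, -0.0, 0.001]]
ft_force: [0.8, -0.1, -0.4]
grip_width: 0.0002
time_s: 10.25
position: [0.5703, -0.2181, -0.013]
tool_rot: [[0.001, -0.194, 0.981], [-0.0, 0.981, 0.194], [-1.0, -0.001, 0.001]]
ft_force: [0.8, 0.0, -0.4]
grip_width: -0.0001
time_s: 10.65
position: [0.539, -0.2243, -0.0132]
tool_rot: [[0.0, -0.194, 0.981], [-0.0, 0.981, 0.194], [-1.0, -0.0, 0.0]]
ft_force: [0.9, 1.5, 0.2]
grip_width: 0.0001
time_s: 11.15
position: [0.5501, -0.2218, 0.1482]
tool_rot: [[0.0, -0.195, 0.981], [-0.0, 0.981, 0.195], [-1.0, -0.0, 0.0]]
ft_force: [0.5, 0.1, -0.7]
grip_width: 0.0002
time_s: 11.65
position: [0.5107, -0.0242, 0.1667]
tool_rot: [[0.0, -0.195, 0.981], [-0.0, 0.981, 0.195], [-1.0, -0.0, 0.0]]
ft_force: [1.4, -0.5, 0.4]
grip_width: 0.0723
[ 0.50908349 -0.01925963  0.16683285]
```

View pics/t3.png

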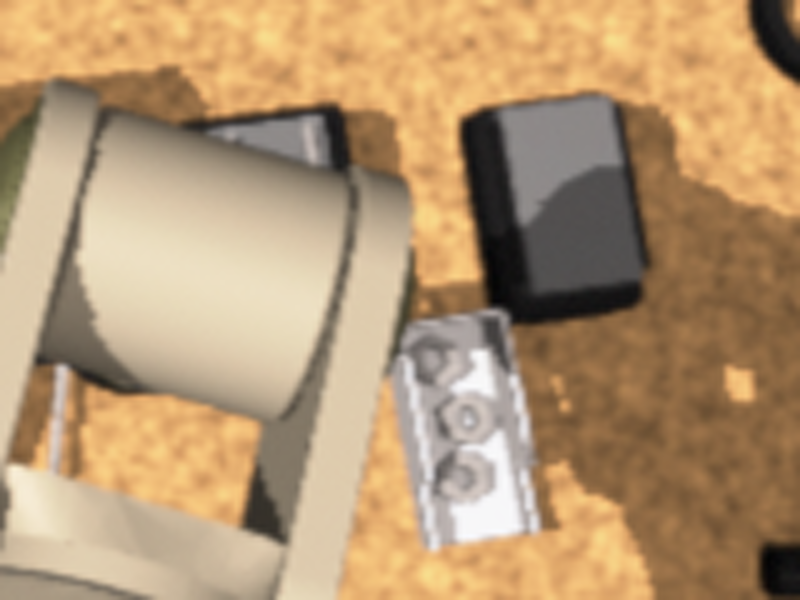

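```bash
python3 - <<'E'
from h import *
g=lambda u,v,z:ray('top',340+(u+.5)/5-.5,160+(v+.5)/5-.5,z)
B=(g(403,330,.038)+g(503,310,.038))/2;F=(g(430,548,.003)+g(538,530,.003))/2
print(B,F,np.degrees(np.arctan2(*(B-F)[:2][::-1])),np.hypot(*(B-F)[:2]))
# centre line from mask of non-tabletop bright grey
im=np.load('/tmp/top.npz')['im'].astype(int)
m=((im.max(2)-im.min(2))<30)&(im.min(2)>110); s=np.zeros_like(m);s[218:272,418:450]=1;m&=s
v,u=np.nonzero(m);p=np.array([ray('top',a,b,.02) for a,b in zip(u,v)])[:,:2];c=cv2.minAreaRect(p.astype(np.float32));print(c)
E
```

```text
[ 0.52626841 -0.22477926  0.038     ] [ 0.41452658 -0.24726913  0.003     ] 11.379684311887557 0.11398258960259308
((0.47204068303108215, -0.23459851741790771), (0.11562781035900116, 0.06529999524354935), 9.467626571655273)
```

```bash
python3 -m crank '{"hand":[0,0,0,0,0],"translation":[[0,-0.042,-0.013],[0,-0.084,-0.026],[0,-0.126,-0.039],[0,-0.168,-0.052],[0,-0.205,-0.065]],"dr":[[0,0,0],[0,0,0],[0,0,0],[0,0,0],[0,0,0]]}'
python3 -m crank '{"hand":[0,0,0,0,0],"translation":[[0.03,0,0],[0.06,0,0],[0.09,0,0],[0.11,0,0],[0.11,0,0]],"dr":[[0,0,0],[0,0,0],[0,0,0],[0,0,0],[0,0,0]]}'
cat > tip.py <<'E'
from h import *
im,d=snap('side');P=pts('side',d);s=sensors.observe();p=s['position'];R=s['tool_rot'];print(p,s['ft_force'],s['grip_width'])
L=(P-p)@R  # tool coords x down
for sgn in(1,-1):
    m=(abs(L[...,2])<.02)&(L[...,1]*sgn>.03)&(L[...,1]*sgn<.065)
    for a in range(0,130,10):
        q=m&(P[...,2]>a/1000)&(P[...,2]<a/1000+.01)
        if q.sum(): print(sgn,a,q.sum(),L[q][:,1:].mean(0).round(3),L[q][:,1].min().round(3),L[q][:,1].max().round(3))
E
python3 tip.py
```

```text
time_s: 12.2
position: [0.487, -0.2418, 0.1666]
tool_rot: [[0.0, -0.194, 0.981], [-0.001, 0.981, 0.194], [-1.0, -0.001, 0.0]]
ft_force: [0.9, -0.7, -0.2]
grip_width: 0.0855
time_s: 12.7
position: [0.4862, -0.2389, 0.0541]
tool_rot: [[-0.004, -0.195, 0.981], [0.003, 0.981, 0.195], [-1.0, 0.004, -0.003]]
ft_force: [-0.4, 0.0, 1.3]
grip_width: 0.0857
[ 0.48690005 -0.23948792  0.05587605] [ 0.37795426 -0.15671051  0.20012643] 0.08545603223869615
1 0 59 [ 0.046 -0.001] 0.03 0.065
1 10 29 [ 0.031 -0.003] 0.03 0.032
1 20 32 [ 0.031 -0.001] 0.03 0.033
1 30 40 [ 0.032 -0.001] 0.03 0.035
1 40 7 [ 0.032 -0.   ] 0.03 0.033
1 90 7 [ 0.043 -0.001] 0.042 0.047
1 100 25 [ 0.044 -0.005] 0.041 0.053
1 110 36 [ 0.044 -0.005] 0.041 0.055
1 120 38 [ 0.045 -0.006] 0.041 0.055
-1 0 82 [-0.048 -0.003] -0.065 -0.03
-1 90 2 [-0.047 -0.01 ] -0.05 -0.044
-1 100 23 [-0.05  -0.009] -0.056 -0.043
-1 110 32 [-0.052 -0.007] -0.057 -0.045
-1 120 34 [-0.052 -0.008] -0.058 -0.043
```

```bash
python3 -m crank '{"hand":[0,0,0,0,0],"translation":[[0,0.0063,0],[0.02,0.0063,0],[0.045,0.0063,0],[0.07,0.0063,0],[0.086,0.0063,0]],"dr":[[0,0,0],[0,0,0],[0,0,0],[0,0,0],[0,0,0]]}'
python3 -m crank '{"hand":[0,0],"translation":[[0,0,0],[0,0,0]],"dr":[[0,0,0],[0,0,0]]}'
python3 tip.py
```

```text
time_s: 13.25
position: [0.4859, -0.2333, -0.0296]
tool_rot: [[0.001, -0.195, 0.981], [-0.001, 0.981, 0.195], [-1.0, -0.001, 0.001]]
ft_force: [0.3, 0.8, -0.4]
grip_width: 0.0855
time_s: 13.45
position: [0.4862, -0.2338, -0.0283]
tool_rot: [[0.002, -0.195, 0.981], [-0.001, 0.981, 0.195], [-1.0, -0.002, 0.001]]
ft_force: [-0.0, -0.3, -0.4]
grip_width: 0.0851
[ 0.48628012 -0.2339381  -0.02802567] [ 1.0419212  -0.93518767  0.80081724] 0.08531693139571861
1 0 23 [ 0.054 -0.007] 0.046 0.064
1 10 7 [ 0.043 -0.003] 0.042 0.048
1 20 31 [ 0.044 -0.003] 0.04 0.055
1 30 28 [ 0.044 -0.005] 0.04 0.055
1 40 24 [ 0.044 -0.007] 0.04 0.054
1 50 18 [ 0.049 -0.01 ] 0.041 0.064
1 60 66 [ 0.053 -0.005] 0.037 0.065
1 70 46 [ 0.053 -0.006] 0.03 0.064
1 80 34 [ 0.048 -0.01 ] 0.031 0.065
1 90 17 [ 0.056 -0.011] 0.03 0.065
1 100 38 [ 0.054 -0.009] 0.034 0.064
1 110 84 [ 0.055 -0.003] 0.038 0.064
1 120 10 [ 0.059 -0.001] 0.056 0.063
-1 0 53 [-0.049 -0.004] -0.064 -0.03
-1 10 4 [-0.049 -0.009] -0.051 -0.046
-1 20 24 [-0.052 -0.007] -0.058 -0.046
-1 30 25 [-0.052 -0.008] -0.058 -0.044
-1 40 28 [-0.053 -0.008] -0.058 -0.046
-1 50 15 [-0.054 -0.01 ] -0.06 -0.044
-1 60 67 [-0.051 -0.005] -0.065 -0.039
-1 70 64 [-0.042 -0.006] -0.065 -0.031
-1 80 63 [-0.04  -0.008] -0.065 -0.03
-1 90 21 [-0.044 -0.013] -0.065 -0.03
-1 100 45 [-0.048 -0.01 ] -0.065 -0.031
-1 110 127 [-0.049 -0.004] -0.065 -0.03
-1 120 34 [-0.045 -0.004] -0.065 -0.031
```

```bash
python3 -m crank '{"hand":[0,100,150,180,200],"translation":[[0.006,0,0],[0.006,0,0],[0.006,0,0],[0.006,0,0],[0.006,0,0]],"dr":[[0,0,0],[0,0,0],[0,0,0],[0,0,0],[0,0,0]]}' 60
python3 -m crank '{"hand":[200,200,200,200,200],"translation":[[0,0,0],[0,0,0],[0,0,0],[-0.005,0,0],[-0.01,0,0]],"dr":[[0,0,0],[0,0,0],[0,0,0],[0,0,0],[0,0,0]]}'
python3 -m crank '{"hand":[200,200,200,200,200],"translation":[[-0.01,0,0],[-0.025,0,0],[-0.04,0,0],[-0.06,0,0],[-0.07,0,0]],"dr":[[0,0,0],[0,0,0],[0,0,0],[0,0,0],[0,0,0]]}'
python3 - <<'E'
from h import *
im,d=snap('side');P=pts('side',d);s=sensors.observe();p=s['position'];R=s['tool_rot'];print(p,s['ft_force'],s['wrist_torque'],s['grip_width'])
u,v=proj('side',p).astype(int);print(u,v)
a=cv2.resize(im[max(v-90,0):v+60,max(u-90,0):u+100],None,fx=4,fy=4,interpolation=cv2.INTER_CUBIC);cv2.imwrite('pics/g.png',a)
E
```

```text
time_s: 14.0
position: [0.4855, -0.2336, -0.0349]
tool_rot: [[0.0, -0.195, 0.981], [-0.0, 0.981, 0.195], [-1.0, -0.0, 0.0]]
ft_force: [-0.5, 1.0, 5.9]
grip_width: 0.0557
time_s: 14.5
position: [0.4852, -0.2334, -0.0254]
tool_rot: [[-0.0, -0.194, 0.981], [0.0, 0.981, 0.194], [-1.0, 0.0, -0.0]]
ft_force: [0.8, 0.3, -2.6]
grip_width: 0.0556
time_s: 15.0
position: [0.4859, -0.2339, 0.0464]
tool_rot: [[0.002, -0.194, 0.981], [-0.002, 0.981, 0.194], [-1.0, -0.002, 0.002]]
ft_force: [-0.4, -0.7, -2.0]
grip_width: 0.0554
[ 0.48629344 -0.23416856  0.04723245] [ 0.96634553  0.35736176 -0.75402256] [-0.05108045 -0.08622755 -0.04531575] 0.05518206035912804
367 306
```

View pics/g.png

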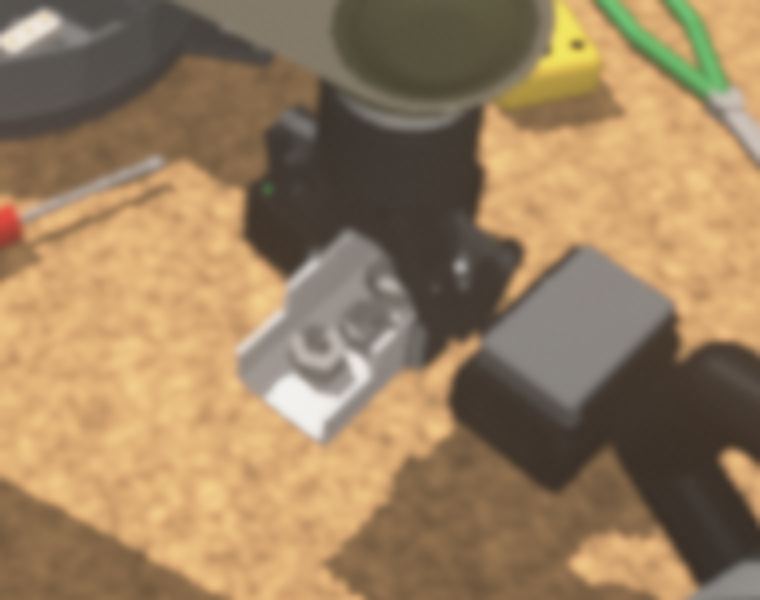

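```bash
python3 -m crank '{"hand":[200,200,200,200,200],"translation":[[-0.015,0,0],[-0.045,0,0],[-0.08,0,0],[-0.115,0,0],[-0.15,0,0]],"dr":[[0,0.03,0],[0,0.06,0],[0,0.09,0],[0,0.12,0],[0,0.15,0]]}'
python3 -m crank '{"hand":[200,200,200,200,200],"translation":[[-0.0005,0.005,0.004],[-0.0018,0.016,0.012],[-0.004,0.035,0.026],[-0.0062,0.055,0.041],[-0.0085,0.075,0.057]],"dr":[[0,0,0],[0,0,0],[0,0,0],[0,0,0],[0,0,0]]}'
python3 -m crank '{"hand":[200,200,200,200,200],"translation":[[-0.0025,0.02,0.015],[-0.005,0.04,0.03],[-0.0075,0.06,0.045],[-0.009,0.08,0.06],[-0.0115,0.1,0.075]],"dr":[[0,0,0],[0,0,0],[0,0,0],[0,0,0],[0,0,0]]}'
python3 -m crank '{"hand":[200,200,200,200,200],"translation":[[-0.0025,0.02,0.015],[-0.005,0.04,0.03],[-0.0075,0.06,0.045],[-0.009,0.08,0.06],[-0.0115,0.1,0.075]],"dr":[[0,0,0],[0,0,0],[0,0,0],[0,0,0],[0,0,0]]}'
python3 -m crank '{"hand":[200,200,200,200],"translation":[[-0.002,0.018,0.014],[-0.004,0.032,0.025],[-0.0055,0.045,0.036],[-0.0055,0.045,0.036]],"dr":[[0,0,0],[0,0,0],[0,0,0],[0,0,0]]}'
cat > lip.py <<'E'
from h import *
s=sensors.observe();R=s['tool_rot'];p=s['position'];print(s['time_s'],p,s['ft_force'],s['grip_width'])
print('lip',p+R@[-.0385,.001,-.073],'tilt',np.degrees(np.arcsin(R[2,2])),'yaw',np.degrees(np.arctan2(R[1,2],R[0,2])))
import sys
t=np.radians(float(sys.argv[1]));L=np.array([float(x) for x in sys.argv[2:5]]);y=np.radians(11.3)
u=np.array([np.cos(y),np.sin(y),0]);Z=np.array([0,0,1]);X=-Z*np.cos(t)+u*np.sin(t);z=u*np.cos(t)+Z*np.sin(t);R2=np.stack([X,np.cross(z,X),z],1)
from scipy.spatial.transform import Rotation as Ro
print('go',R.T@(L-R2@[-.0385,.001,-.073]-p),'dr',Ro.from_matrix(R.T@R2).as_rotvec())
E
python3 lip.py 15 .5945 .1189 .215
```

```text
time_s: 15.55
position: [0.485, -0.2333, 0.1954]
tool_rot: [[-0.148, -0.194, 0.97], [-0.029, 0.981, 0.192], [-0.989, 0.001, -0.151]]
ft_force: [0.2, -0.7, -3.0]
grip_width: 0.0554
time_s: 16.05
position: [0.527, -0.1468, 0.1922]
tool_rot: [[-0.15, -0.194, 0.969], [-0.027, 0.981, 0.192], [-0.988, 0.003, -0.152]]
ft_force: [0.4, -0.6, -2.5]
grip_width: 0.0556
time_s: 16.55
position: [0.5818, -0.0339, 0.192]
tool_rot: [[-0.151, -0.195, 0.969], [-0.028, 0.981, 0.193], [-0.988, 0.002, -0.153]]
ft_force: [0.6, -0.4, -2.1]
grip_width: 0.0557
time_s: 17.05
position: [0.6367, 0.0788, 0.192]
tool_rot: [[-0.151, -0.195, 0.969], [-0.029, 0.981, 0.193], [-0.988, 0.001, -0.154]]
ft_force: [0.7, -0.2, -1.8]
grip_width: 0.0556
time_s: 17.45
position: [0.6638, 0.1308, 0.1915]
tool_rot: [[-0.151, -0.197, 0.969], [-0.029, 0.98, 0.195], [-0.988, 0.002, -0.153]]
ft_force: [1.3, 0.4, -3.6]
grip_width: 0.0555
17.45 [0.66384425 0.13077056 0.19153622] [ 1.27703309  0.41234371 -3.64196323] 0.05551254261771361
lip [0.59873067 0.11863769 0.2407832 ] tilt -8.826599239627708 yaw 11.369157416937755
go [-0.00666457  0.00094525  0.00923882] dr [ 0.00089546 -0.41585341 -0.00157534]
```

```bash
python3 -m crank '{"hand":[200,200,200,200,200],"translation":[[-0.0013,0,0.0018],[-0.0026,0,0.0036],[-0.004,0.001,0.0055],[-0.0053,0.001,0.0074],[-0.0067,0.001,0.0092]],"dr":[[0,-0.083,0],[0,-0.166,0],[0,-0.25,0],[0,-0.333,0],[0,-0.416,0]]}'
python3 lip.py 27 .5945 .1189 .195
```

```text
time_s: 17.95
position: [0.6728, 0.131, 0.1984]
tool_rot: [[0.258, -0.194, 0.946], [0.052, 0.981, 0.187], [-0.965, 0.001, 0.263]]
ft_force: [-0.4, 1.0, -2.9]
grip_width: 0.0556
17.95 [0.67279503 0.131028   0.1983697 ] [-0.39349213  1.01194088 -2.94289388] 0.05564498309335739
lip [0.59357198 0.1163741  0.21629236] tilt 15.26489597945295 yaw 11.174344777964848
go [0.00525914 0.00245295 0.00205116] dr [-2.11050252e-03 -2.04815493e-01  1.95439326e-04]
```

Tilt gradually so that the nuts come off one at a time.

```bash
python3 -m crank '{"hand":[200,200,200,200,200],"translation":[[0.001,0,0],[0.002,0.001,0.001],[0.003,0.002,0.001],[0.004,0.002,0.002],[0.005,0.002,0.002]],"dr":[[0,-0.04,0],[0,-0.08,0],[0,-0.12,0],[0,-0.16,0],[0,-0.205,0]]}'
python3 -m crank '{"hand":[200,200,200,200,200],"translation":[[0,0,0],[0,0,0],[0,0,0],[0,0,0],[0,0,0]],"dr":[[0,-0.02,0],[0,-0.04,0],[0,-0.06,0],[0,-0.08,0],[0,-0.1,0]]}'
python3 lip.py 45 .5945 .1189 .192
```

```text
time_s: 18.45
position: [0.6755, 0.1336, 0.1938]
tool_rot: [[0.444, -0.194, 0.875], [0.088, 0.981, 0.173], [-0.892, 0.001, 0.452]]
ft_force: [0.3, -0.5, -3.0]
grip_width: 0.0553
time_s: 18.95
position: [0.6754, 0.1336, 0.1938]
tool_rot: [[0.528, -0.194, 0.827], [0.105, 0.981, 0.163], [-0.843, 0.001, 0.538]]
ft_force: [-0.5, -0.7, -2.3]
grip_width: 0.0554
18.95 [0.67540529 0.13360093 0.19381785] [-0.46073959 -0.69616928 -2.34208756] 0.055361521628591294
lip [0.59452843 0.11863284 0.18695195] tilt 32.5796593920221 yaw 11.157392957775233
go [-0.02084222  0.00044774  0.00931234] dr [-0.00204268 -0.2167748   0.00065382]
```

```bash
python3 -m crank '{"hand":[200,200,200,200,200],"translation":[[-0.004,0,0.002],[-0.008,0,0.004],[-0.012,0,0.006],[-0.016,0,0.008],[-0.021,0,0.009]],"dr":[[0,-0.043,0],[0,-0.086,0],[0,-0.13,0],[0,-0.173,0],[0,-0.217,0]]}'
python3 -m crank '{"hand":[200,200,200,200,200],"translation":[[0,0,0],[0,0,0],[0,0,0],[0,0,0],[0,0,0]],"dr":[[0,0,0],[0,0,0],[0,0,0],[0,0,0],[0,0,0]]}'
python3 lip.py 55 .5945 .1189 .192
python3 - <<'E'
from h import *
im,d=snap('top');cv2.imwrite('pics/p_top.png',im)
im2,_=snap('side')
for n,I in(('top',im),('side',im2)):
    u,v=proj(n,[.61,.122,.21]).astype(int);print(n,u,v)
    J=cv2.resize(I[max(v-50,0):v+50,max(u-50,0):u+50],None,fx=4,fy=4,interpolation=cv2.INTER_CUBIC)
    K=J if n=='top' else np.hstack([K,J])
cv2.imwrite('pics/pour.png',K)
E
```

```text
time_s: 19.45
position: [0.6717, 0.1328, 0.2165]
tool_rot: [[0.694, -0.194, 0.693], [0.138, 0.981, 0.136], [-0.706, 0.001, 0.708]]
ft_force: [0.9, 0.2, -1.4]
grip_width: 0.0554
time_s: 19.95
position: [0.6732, 0.133, 0.218]
tool_rot: [[0.695, -0.195, 0.692], [0.138, 0.981, 0.137], [-0.706, 0.0, 0.709]]
ft_force: [-0.7, 1.3, -2.0]
grip_width: 0.0557
19.95 [0.67315157 0.13299353 0.21801959] [-0.72515767  1.32870519 -2.02756959] 0.05569252289055664
lip [0.59567298 0.11864873 0.19345244] tilt 45.12502819985346 yaw 11.215406637545819
go [-0.01284478  0.00058205  0.00371555] dr [-0.00095213 -0.17235072  0.00109685]
top 293 178
side 317 148
```

```bash
python3 -m crank '{"hand":[200,200,200,200,200],"translation":[[-0.003,0,0.001],[-0.006,0,0.002],[-0.009,0,0.003],[-0.013,0.0005,0.004],[-0.013,0.0005,0.004]],"dr":[[0,-0.043,0],[0,-0.086,0],[0,-0.13,0],[0,-0.172,0],[0,-0.172,0]]}'
python3 - <<'E'
from h import *
F=[]
for i in range(16): im,d=snap('top'); F.append(sensors.observe()['ft_force'])
print(np.mean(F,0),np.std(F,0)/4)
P=pts('top',d); c=np.array([.5066,.185])
# scoop interior and chute interior points
s=sensors.observe();R=s['tool_rot'];p=s['position'];L=(P-p)@R
m=(L[...,2]>-.073)&(L[...,2]<.043)&(abs(L[...,1]-.001)<.024)&(L[...,0]<-.02)&(L[...,0]>-.07)
h=-(L[...,0]+.0385)
for a in np.arange(-.075,.045,.01):
    q=m&(L[...,2]>=a)&(L[...,2]<a+.01)
    if q.sum(): print(round(a,3),q.sum(),np.percentile(h[q],[10,50,90]).round(3))
mm=np.hypot(P[...,0]-.57,P[...,1]-.114)<.026
print('spout z',np.sort(P[mm][:,2]).round(3)[::6])
E
```

```text
time_s: 20.55
position: [0.666, 0.1322, 0.2295]
tool_rot: [[0.803, -0.194, 0.563], [0.159, 0.981, 0.111], [-0.574, 0.001, 0.819]]
ft_force: [-1.0, -0.1, -1.4]
grip_width: 0.055
[ 0.02359523  0.0669496  -1.67639074] [0.12686639 0.10451723 0.10176336]
-0.065 6 [-0.004 -0.003 -0.002]
-0.055 57 [-0.004 -0.002 -0.001]
-0.045 71 [-0.004 -0.002 -0.001]
-0.035 72 [-0.003 -0.002 -0.   ]
-0.025 73 [-0.004 -0.002 -0.   ]
-0.015 81 [-0.004 -0.002 -0.   ]
-0.005 78 [-0.004 -0.002 -0.   ]
0.005 23 [-0.003 -0.002  0.   ]
0.035 112 [-0.003  0.011  0.028]
spout z [0.295 0.298 0.299 0.3   0.302 0.303 0.304 0.305 0.305 0.306 0.306 0.308
 0.308 0.309 0.309 0.31  0.311 0.311 0.311 0.312 0.312 0.312 0.313 0.313
 0.314 0.314 0.315 0.315 0.316 0.316 0.317 0.317 0.317 0.318 0.318 0.318
 0.318 0.319 0.319 0.32  0.32  0.32  0.321 0.321 0.322 0.322 0.323 0.323
 0.324 0.326 0.347 0.349 0.35  0.351 0.352 0.353 0.353 0.354 0.355 0.355
 0.356 0.356 0.357 0.357 0.358 0.359 0.36  0.361 0.362 0.365]
```

```bash
python3 -m crank '{"hand":[200,200,200,200,200],"translation":[[-0.01,0,0.014],[-0.02,0,0.028],[-0.034,0,0.049],[-0.034,0,0.049],[-0.034,0,0.049]],"dr":[[0,0.1,0],[0,0.22,0],[0,0.34,0],[0,0.46,0],[0,0.58,0]]}'
python3 -m crank '{"hand":[200,200,200,200],"translation":[[0,0,0],[0,0,0],[0,0,0],[0,0,0]],"dr":[[0,0.13,0],[0,0.25,0],[0,0.38,0],[0,0.38,0]]}'
python3 -c "
from h import *
im,d=snap('top');s=sensors.observe();R=s['tool_rot'];p=s['position'];print(p,R,R.T@(np.array([.4855,-.2335,p[2]])-p))
cv2.imwrite('pics/ch.png',im)
P=pts('top',d);mm=np.hypot(P[...,0]-.57,P[...,1]-.114)<.03
print('spout z',np.sort(P[mm][:,2]).round(3)[::8])"
```

```text
time_s: 21.85
position: [0.6668, 0.1315, 0.2929]
tool_rot: [[0.44, -0.198, 0.876], [0.091, 0.98, 0.176], [-0.893, 0.002, 0.449]]
ft_force: [-0.4, 0.8, -2.2]
grip_width: 0.0557
time_s: 22.25
position: [0.6689, 0.1326, 0.2875]
tool_rot: [[0.081, -0.201, 0.976], [0.022, 0.98, 0.2], [-0.996, 0.005, 0.083]]
ft_force: [-0.1, 0.5, -3.4]
grip_width: 0.0556
[0.66847506 0.13264067 0.28787635] [[ 0.08495627 -0.20135924  0.97582626]
 [ 0.0223655   0.97950561  0.2001713 ]
 [-0.99613363  0.00481903  0.08771864]] [-0.0237338  -0.32179312 -0.25184273]
spout z [0.524 0.527 0.528 0.528 0.529 0.55  0.552 0.553 0.554 0.555 0.574 0.576
 0.576 0.578 0.579 0.589 0.59  0.59  0.59  0.591 0.591 0.591 0.591 0.592
 0.592 0.592 0.592 0.592 0.592 0.593 0.593 0.593]
```

```bash
python3 -m crank '{"hand":[200,200,200,200,200],"translation":[[-0.002,-0.03,-0.023],[-0.004,-0.06,-0.047],[-0.007,-0.09,-0.07],[-0.009,-0.12,-0.094],[-0.012,-0.16,-0.125]],"dr":[[0,0.03,0],[0,0.06,0],[0,0.088,0],[0,0.088,0],[0,0.088,0]]}'
python3 -m crank '{"hand":[200,200,200,200,200],"translation":[[0,-0.03,-0.023],[0,-0.06,-0.047],[0,-0.09,-0.07],[0,-0.12,-0.094],[0,-0.15,-0.12]],"dr":[[0,0,0],[0,0,0],[0,0,0],[0,0,0],[0,0,0]]}'
python3 -m crank '{"hand":[200,200],"translation":[[0,0,0],[0,0,0]],"dr":[[0,0,0],[0,0,0]]}'
python3 -c "
from h import *
im,d=snap('top');s=sensors.observe();R=s['tool_rot'];p=s['position'];print(p,R,R.T@(np.array([.4855,-.2335,-.0345])-p))
P=pts('top',d);mm=np.hypot(P[...,0]-.57,P[...,1]-.114)<.024
print('spout z',np.sort(P[mm][:,2]).round(3)[::6])
cv2.imwrite('pics/fin.png',cv2.resize(im[155:300,195:345],None,fx=4,fy=4,interpolation=cv2.INTER_CUBIC))"
```

```text
time_s: 22.8
position: [0.5754, -0.0492, 0.29]
tool_rot: [[0.003, -0.203, 0.979], [0.004, 0.979, 0.203], [-1.0, 0.003, 0.003]]
ft_force: [2.0, -0.4, -1.0]
grip_width: 0.0553
time_s: 23.3
position: [0.4878, -0.2208, 0.2896]
tool_rot: [[0.002, -0.201, 0.98], [0.002, 0.98, 0.201], [-1.0, 0.002, 0.003]]
ft_force: [0.5, -0.4, -1.3]
grip_width: 0.0553
time_s: 23.5
position: [0.4884, -0.2201, 0.2896]
tool_rot: [[0.001, -0.199, 0.98], [0.003, 0.98, 0.199], [-1.0, 0.003, 0.002]]
ft_force: [-0.0, 0.8, -1.7]
grip_width: 0.0558
[ 0.48885602 -0.21941109  0.2896566 ] [[ 8.96189257e-04 -2.00883202e-01  9.79614790e-01]
 [ 3.38681927e-03  9.79610174e-01  2.00879157e-01]
 [-9.99993863e-01  3.13775250e-03  1.55827121e-03]] [ 0.32410389 -0.0141446  -0.0066229 ]
spout z [0.021 0.024 0.024 0.024 0.025 0.025 0.026 0.026 0.026 0.026 0.027 0.027
 0.027 0.027 0.028 0.028 0.028 0.028 0.029 0.029 0.029 0.029 0.03  0.03
 0.031 0.031 0.035 0.036 0.037 0.038 0.039 0.039 0.04  0.04  0.041 0.041
 0.042 0.043 0.044 0.049]
```

```bash
python3 -m crank '{"hand":[200,200,200,200,200],"translation":[[0.04,-0.014,-0.007],[0.085,-0.014,-0.007],[0.13,-0.014,-0.007],[0.175,-0.014,-0.007],[0.22,-0.014,-0.007]],"dr":[[0,0,0],[0,0,0],[0,0,0],[0,0,0],[0,0,0]]}'
python3 -m crank '{"hand":[200,200,200,200,200],"translation":[[0.03,0,0],[0.055,0,0],[0.07,0,0],[0.08,0,0],[0.08,0,0]],"dr":[[0,0,0],[0,0,0],[0,0,0],[0,0,0],[0,0,0]]}'
python3 -c "
from h import *
s=sensors.observe();print(s['position'],s['ft_force'])"
```

```text
time_s: 24.05
position: [0.4853, -0.2327, 0.0681]
tool_rot: [[0.001, -0.203, 0.979], [0.003, 0.979, 0.203], [-1.0, 0.003, 0.001]]
ft_force: [0.8, -0.6, -2.6]
grip_width: 0.0554
time_s: 24.55
position: [0.4847, -0.2327, -0.0113]
tool_rot: [[-0.002, -0.202, 0.979], [0.005, 0.979, 0.202], [-1.0, 0.005, -0.001]]
ft_force: [-0.5, 0.4, -1.5]
grip_width: 0.0556
[ 0.48468726 -0.23271961 -0.01132877] [-0.54121121  0.40108315 -1.47958697]
```

```bash
python3 -m crank '{"hand":[200,200,200,200,200],"translation":[[0.008,0,0],[0.015,0,0],[0.02,0,0],[0.0225,0,0],[0.0225,0,0]],"dr":[[0,0,0],[0,0,0],[0,0,0],[0,0,0],[0,0,0]]}'
python3 -m crank '{"hand":[200,200,200],"translation":[[0.001,0,0],[0.0015,0,0],[0.0015,0,0]],"dr":[[0,0,0],[0,0,0],[0,0,0]]}'
```

```text
time_s: 25.05
position: [0.4846, -0.2337, -0.0334]
tool_rot: [[-0.002, -0.201, 0.98], [0.005, 0.98, 0.201], [-1.0, 0.005, -0.001]]
ft_force: [-0.1, -0.3, -0.8]
grip_width: 0.0553
time_s: 25.35
position: [0.4847, -0.2337, -0.0346]
tool_rot: [[-0.001, -0.201, 0.98], [0.004, 0.98, 0.201], [-1.0, 0.004, -0.0]]
ft_force: [-0.5, 0.7, -1.4]
grip_width: 0.0555
```

```bash
python3 -m crank '{"hand":[200,200,200],"translation":[[0.001,0,0],[0.001,0,0],[0.001,0,0]],"dr":[[0,0,0],[0,0,0],[0,0,0]]}'
python3 -m crank '{"hand":[150,100,60,0,0],"translation":[[0,0,0],[0,0,0],[0,0,0],[0,0,0],[0,0,0]],"dr":[[0,0,0],[0,0,0],[0,0,0],[0,0,0],[0,0,0]]}'
python3 -m crank '{"hand":[0,0,0,0,0],"translation":[[-0.015,0,0],[-0.05,0,0],[-0.09,0,0],[-0.13,0,0],[-0.17,0,0]],"dr":[[0,0,0],[0,0,0],[0,0,0],[0,0,0],[0,0,0]]}'
python3 -m crank '{"hand":[0,0,0,0,0],"translation":[[-0.03,-0.02,-0.02],[-0.06,-0.04,-0.05],[-0.09,-0.06,-0.08],[-0.09,-0.08,-0.12],[-0.09,-0.09,-0.14]],"dr":[[0,0,0],[0,0,0],[0,0,0],[0,0,0],[0,0,0]]}'
python3 div.py
python3 - <<'E'
from h import *
im=np.load('/tmp/top.npz')['im']; im2,_=snap('side')
a=cv2.resize(im[155:305,195:345],(400,400),interpolation=cv2.INTER_CUBIC);b=cv2.resize(im[160:280,340:460],(400,400),interpolation=cv2.INTER_CUBIC)
c=cv2.resize(im2[120:270,195:355],(320,200));c2=cv2.resize(im2[100:400,140:600],(400,200),interpolation=cv2.INTER_AREA)
c=cv2.resize(im2[150:255,200:360],(400,200),interpolation=cv2.INTER_CUBIC)
cv2.imwrite('pics/fin.png',np.vstack([np.hstack([a,b]),np.hstack([c,c2])]))
E
```

```text
time_s: 25.65
position: [0.4848, -0.2338, -0.0348]
tool_rot: [[-0.001, -0.201, 0.98], [0.004, 0.98, 0.201], [-1.0, 0.004, -0.0]]
ft_force: [-3.2, 2.0, 7.4]
grip_width: 0.0556
time_s: 26.15
position: [0.4848, -0.2338, -0.0357]
tool_rot: [[-0.001, -0.201, 0.98], [0.004, 0.98, 0.201], [-1.0, 0.004, -0.0]]
ft_force: [-0.2, 0.0, -0.5]
grip_width: 0.0854
time_s: 26.65
position: [0.4847, -0.2343, 0.1359]
tool_rot: [[-0.002, -0.201, 0.98], [0.004, 0.98, 0.201], [-1.0, 0.005, -0.001]]
ft_force: [0.7, 0.4, 0.1]
grip_width: 0.0851
time_s: 27.15
position: [0.3641, -0.3529, 0.2247]
tool_rot: [[-0.001, -0.199, 0.98], [0.003, 0.98, 0.199], [-1.0, 0.003, -0.0]]
ft_force: [-0.1, -0.4, -1.3]
grip_width: 0.0851
[(-140, 75), (-80, 24), (40, 72), (44, 11), (100, 79), (156, 11), (160, 84)]
27.2 [ 0.36266669 -0.35406104  0.2242179 ] [-0.67732697 -2.277783    0.31170435]
```

View pics/fin.png

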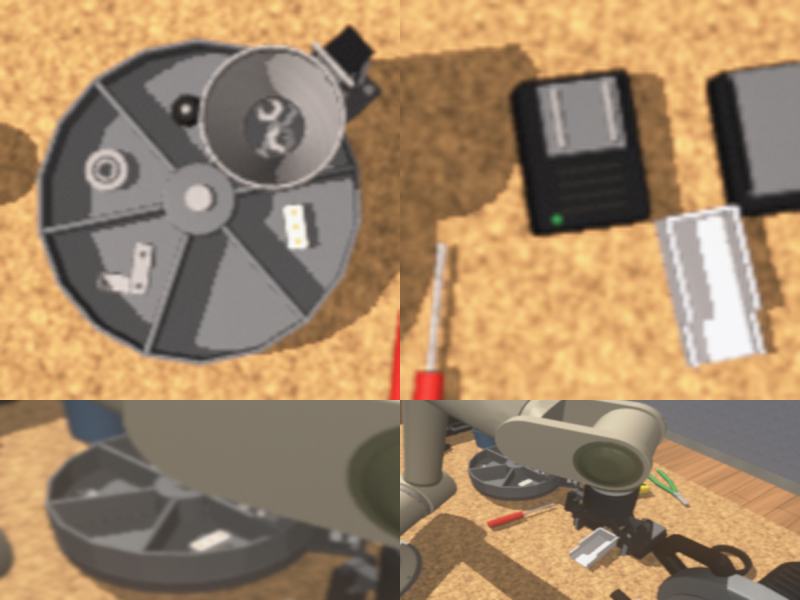

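```bash
python3 -m crank '{"hand":[0,0,0],"translation":[[0,0,0],[0,0,0],[0,0,0]],"dr":[[0,0,0],[0,0,0],[0,0,0]]}'; python3 -c "
from rig import env; print(env.close_job())"
```

```text
time_s: 27.55
position: [0.3668, -0.3504, 0.2238]
tool_rot: [[-0.002, -0.203, 0.979], [0.005, 0.979, 0.203], [-1.0, 0.005, -0.001]]
ft_force: [0.5, 0.1, 0.1]
grip_width: 0.0856
the job is handed in; nothing more can be done
None
```

The job is done and handed in at 27.6 s; I got no verdict back. I turned the carousel about 109° until the hex-nut pocket stood under the chute. Then I pushed the scoop out of its row, gripped it by the sides, and poured the nuts at up to 55° tilt. The empty scoop is back flat on the table just in front of the row, with the gripper open and clear.

**Carousel:** the divider directions, measured before and after the pour, put the middle of the nut pocket at about -48°. The chute is at -48° to -49°, so it is well within the 11° limit.

**Nuts:** the scoop is empty by depth, by weight (1.7 N) and in the last picture. Nuts are visible through the spout, and nothing there stands higher than about 49 mm, so none is jammed. I could not count the three one by one, because the chute hides part of the pocket.

**Other parts:** the bearing, bracket, foot and block are still in their pockets. In the last pictures I saw no shift of the charger, battery or screwdriver. I did not measure the bystanders' positions again.

**What disagreed:** the fingertips really end about 32 mm short of the reported TCP. My first sweep therefore passed above the dividers without touching them. I corrected for this using the side camera's depth.

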